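# Shut the centrifuge and start the spin

### The job

Using only the fingertips, push the open lid of the small centrifuge fully shut from its outside, without slamming it, and only then press the larger round button (start) on its front panel all the way in and let it come back out. Do not grip or lift anything, do not shift the centrifuge on the bench, keep off the rotor and the lid's inner face, and leave the smaller button and everything else on the bench alone.

Things in the scene. Friction and masses are not known exactly. Their poses are not given: they have to be found in the camera images.
- centrifuge: Cream bench microcentrifuge, 220 deep (x) x 200 wide (y) x 115 mm high to the bowl's rim (138 to the top of the shut lid), about 2.2 kg, loose on rubber feet. Origin: centre of its underside. x points from its front (control panel, robot's side) to its back (hinge), y to the robot's left, z up. Bowl centred 26 mm behind the origin; in front of it the panel slopes down forward at 0.35 rad.
- lid (a joint): Lid angle, rad: 0 fully shut (level), growing as it opens, 1.9 fully open (leaning back past upright). Stiff friction hinge at the back: the lid stays at any angle; 1 to 5 N at the front edge moves it. Plain slab 150 mm from hinge to front edge, 180 wide, 20 thick, with a small tab (50 wide, 8 thick, 11 mm out) at the middle of its front edge.
- lid_hinge (a point): On the lid's hinge axis, midway across: 105 mm behind the centrifuge's origin, 118 mm above the bench. Axes turn with the lid: y along the hinge, -x along the lid to its front edge, z out of its outer face (outer face at z = 20 mm, inner at 0). Shutting brings the front edge over towards the robot and down.
- lid_edge (a point): Middle of the lid's front edge on its outer (top) face, 150 mm from the hinge; axes as lid_hinge.
- seal: Round rubber seal and its carrier (130 x 150 mm, 2 mm thick) on the inner face of the lid, origin at its centre, 77 mm from the hinge; to be kept clean.
- rotor: Aluminium rotor with eight tubes inside the bowl, 110 mm diameter, 40 mm high; origin at the centre of its underside, 61 mm above the bench.
- start (a joint): Travel of the start button, m: 0 out, 0.006 fully in; spring return, 1.4 N to begin, 4.5 N fully in. The larger of the two white round buttons: cap 30 mm diameter in a 46 mm grey collar, on the robot's right of the panel. It moves along the panel's normal, which leans 0.35 rad from vertical towards the front.
- start_top (a point): Centre of the start button's cap, on its top face; its z axis points out of the button.
- pulse (a joint): Travel of the pulse button, m: 0 out, 0.005 fully in, 3 N. The smaller one: cap 16 mm diameter in a 32 mm grey collar, on the robot's left of the panel, 132 mm from the start button. Not to be pressed. Between the two stands a black timer knob (30 mm diameter, 22 mm proud of the panel).
- pulse_top (a point): Centre of the pulse button's cap, on its top face.
- tube_rack: White plastic rack of capped tubes, 70 x 100 mm, 88 mm high, loose, beside the centrifuge; origin at the centre of its underside. To be left alone.
- jar: Clear screw-cap jar, 60 mm diameter, 70 mm high, loose, beside the centrifuge; origin at the centre of its underside. To be left alone.
- slide_box: Flat grey and white slide box, 90 x 70 x 34 mm, loose, beside the centrifuge; origin at the centre of its underside. To be left alone.
- mailer: Small white plastic slide mailer, 30 x 82 x 18 mm, loose, lying in front of the centrifuge; origin at the centre of its underside. To be left alone.
- counter: Grey cell counter with a row of keys, 60 x 110 x 35 mm, loose, on the left; origin at the centre of its underside. To be left alone.
- wash_bottle: White bottle, 64 mm diameter, 150 mm high, loose, behind the centrifuge; origin at the centre of its underside. To be left alone.
- stain_bottle: Amber glass bottle, 50 mm diameter, 100 mm high, loose, behind the centrifuge; origin at the centre of its underside. To be left alone.
- beaker: Glass beaker, 70 mm diameter, 90 mm high, loose, behind the centrifuge; origin at the centre of its underside. To be left alone.

How it is judged:
On the way, in this order (a step that is already met when the one before it is completed fails the run):
1. the lid is fully shut (value of joint lid below 0.03 rad), for 0.2 s.
2. the start button is pressed in, with the lid shut (value of joint start above 0.0045 m and value of joint lid below 0.03 rad), for 0.1 s.
At the end, for the whole second after the job is handed in: The lid is shut (under 0.03 rad, about 4 mm at its front edge), both buttons are out again (within 1.5 mm), the centrifuge stands level, at rest and within 20 mm of where it was, and every bystander is within 25 mm of where it was (value of joint lid below 0.03 rad and value of joint each of start, pulse below 0.0015 m and distance of centrifuge from where it was at the start of the episode below 0.02 m and linear speed of centrifuge below 0.02 m/s and angle between centrifuge's own z axis and vertical below 0.03 rad and distance of each of tube_rack, jar, slide_box, mailer, counter, wash_bottle, stain_bottle, beaker from where it was at the start of the episode below 0.025 m); the robot touches nothing.
It fails at once if the lid is slammed (shuts faster than 3 rad/s) (velocity of joint lid below -3 rad/s).
It fails at once if start is pressed (over 2.5 mm) while the lid is not shut (over 0.05 rad), or the small pulse button is pressed (over 2.5 mm) ((value of joint start above 0.0025 m and value of joint lid above 0.05 rad) or value of joint pulse above 0.0025 m).
It fails at once if the centrifuge is lifted (over 10 mm), shifted (over 25 mm) or tipped (over 0.1 rad) (height (world z) of centrifuge above 0.01 m or distance of centrifuge from where it was at the start of the episode above 0.025 m or angle between centrifuge's own z axis and vertical above 0.1 rad).
It fails at once if the fingers touch the lid's inner face (as in pinching the lid) or the rotor with over 1 N (contact force between the fingers and seal above 1 N or contact force between the fingers and rotor above 1 N).
It fails at once if a bystander is moved more than 30 mm or lifted (distance of any of tube_rack, jar, slide_box, mailer, counter, wash_bottle, stain_bottle, beaker from where it was at the start of the episode above 0.03 m or height (world z) of any of tube_rack, jar, slide_box, mailer, counter, wash_bottle, stain_bottle, beaker above 0.015 m).
It also fails if it takes over 45 s, if anything falls off the work surface, if the arm or the gripper's body presses on something with over 40 N, if the wrist force passes 120 N, or if a joint passes its speed limit or range.

### The arm

A 6-joint arm with a two-finger parallel gripper is mounted at the origin on the work surface. World frame = base frame: x ahead of the robot, y to its left, z up, the work surface at z = 0. Lengths are in m, angles in rad, forces in N, time in s.
With the tool pointing down it reaches from about 0.225 to 0.875 m from the base axis. Payload 3.4 kg.
Tool frame: the origin (TCP) lies on the centre line of the jaws, within the pads' length; the fingertips stand 8 mm ahead of it and the grasp point (between the pads) lies 11 mm behind it; z points along the fingers, y is the line along which they close (so a half turn about z gives the same grasp; the last joint's range is limited). The gripper opens to 85 mm and grips with 20 to 120 N. Pads are 22 mm wide; open, the fingers measure 114 mm over their backs; the gripper's body (76 mm by 85 mm) begins 54 mm behind the grasp point. The pads swing forward as they close: fully open they stand 13 mm farther back than shut.
Start: joints at [1.125, 0.276, 1.505, -0, 1.361, -0.121], TCP at [0.184, 0.545, 0.239] pointing down, gripper open.
Joint ranges: [-2.89, 2.89], [-0.75, 2.08], [0.22, 2.7], [-1.18, 4.32], [0.11, 2.71], [-2.7, 2.7]. Speed limits (rad/s): [2.57, 2.57, 3.14, 3.14, 3.14, 3.14].

### API

Orientations are given as a 3x3 rotation matrix whose columns are the frame's x, y, z axes.
In Python, from workcell import ctrl gives the robot as it stands.
- The arm moves only by the tool carry_out, never from a script. Its arguments are lists of equal length, an entry for each row: "turn": the turn, a rotation vector about the tool's x, y, z in degrees, a list of three; "offset": the shift along the tool's x, y, z in mm, a list of three; "claw": the opening, from 0 (shut) to 1 (fully open). A call has 1 to 10 rows; each row shifts and turns the commanded pose from where the row before left it, along the tool's axes as they then stand; what a row does not reach is not made up. A row lasts 1/10 s, in which the tool goes at most 50 mm and 8.59 degrees, less where a joint would pass 70% of its speed; a pose out of reach is approached as far as the arm can. A call with a gripper value outside its range is refused whole. The fingers move at their own pace and stop on an object; the grip force is fixed at half the most. Time passes only in rows, so rows that do not move let the fingers close. It gives the time, the measured TCP pose, the force, the opening and the grip force at its end, in the units of the state.
- ctrl.sense(): the state, without advancing time (a new reading comes with each control period).
- ctrl.grab_frame(name): name is "side" or "top"; returns the picture (420x560x3 uint8, blue, green, red); there is no depth.
- ctrl.calibration(name): a dict with "K" (3x3 intrinsics, pixels), "origin" and "orientation" of the camera in the world. Camera axes: x right, y down, z forward; pixel columns grow to the right and rows downward; lengths in m; the calibration is good to about 2 mm. A picture is of the moment at which its call begins. calibration takes no time and is no camera call.
- ctrl.hand_in(): hands the job in; it is judged then, once.
Trained networks look in the newest picture that a camera, given by its name, has taken for a name from the list of things; names that differ only in an ending like _2 or _b are one class to them, and where a whole thing is asked for, a point or a joint stands for the part that bears it (a point fixed in the world has none). Each returns a list of dicts, best first, with "confidence" (0 to 1); they miss things now and then, are a little off and sometimes report something else, mostly with a low value. They report only what shows in the picture. A call takes as long as a camera call.
- ctrl.spot_in(camera, label): "bbox" ([centre column, centre row, width, height] in pixels, round what is visible of it).
The state is a dict: "clock": time; "joint_pos": joint angles; "joint_vel": joint speeds; "tau": joint torques, N m; "ee_pos": TCP position; "tcp_rot": TCP orientation; "wrist_force": force on the tool from outside, world axes, zero at the start; "ft_torque": the same for the moment, N m; "grip_width": finger opening in m; "grip_force": force on a finger pad.
Only numpy, scipy, OpenCV 4.12 (cv2) and the standard library are available. Lean on these libraries where they do the work, as an engineer would, in place of code of your own. Each camera call takes 0.05 s, during which the arm holds its last target. There are 200 camera calls.

## Working session

There is one attempt and no reset: what is moved stays moved. The work goes in short steps, Python scripts to look and compute and a tool call to move; the robot and the scene stay as the last step left them, time stands still between calls to the robot, and variables do not carry over. Pictures are saved under pics/ and viewed, at most 10 in all, crops included, and the job is handed in when it is done.

Besides the shell and the picture viewer there is one more tool, called after "Request:" by a JSON object that holds its "op" and its "data", one argument or row to a line. carry_out: Moves the arm, as the interface text tells. Its arguments: {"type":"object","properties":{"turn":{"type":"array"},"offset":{"type":"array"},"claw":{"type":"array"}},"required":["turn","offset","claw"]}

```bash
mkdir -p pics; python3 - <<'E'
from workcell import ctrl
import cv2,numpy as np
for c in ("side","top"):
    cv2.imwrite(f"pics/{c}0.png",ctrl.grab_frame(c))
    k=ctrl.calibration(c); print(c,np.round(k["K"],1).tolist(),np.round(k["origin"],3),np.round(k["orientation"],3).tolist())
    for n in ("centrifuge","start_top","pulse_top","lid_edge","lid","rotor","seal","tube_rack","jar","wash_bottle"):
        print(n,[(np.round(d["bbox"],0).tolist(),round(d["confidence"],2)) for d in ctrl.spot_in(c,n)[:2]])
s=ctrl.sense();print(s["clock"],s["ee_pos"],s["tcp_rot"])
E
```

```text
side [[425.8, 0.0, 286.3], [0.0, 425.8, 216.3], [0.0, 0.0, 1.0]] [0.45  0.661 0.801] [[-0.98, -0.149, 0.132], [-0.199, 0.747, -0.634], [-0.004, -0.648, -0.762]]
centrifuge [([298.0, 211.0, 119.0, 155.0], 0.72)]
start_top [([343.0, 208.0, 12.0, 15.0], 0.56)]
pulse_top []
lid_edge [([257.0, 192.0, 38.0, 112.0], 0.9)]
lid [([258.0, 189.0, 35.0, 108.0], 0.89)]
rotor [([291.0, 226.0, 48.0, 32.0], 0.86), ([261.0, 193.0, 38.0, 110.0], 0.6)]
seal []
tube_rack [([290.0, 168.0, 23.0, 32.0], 0.74)]
jar [([328.0, 305.0, 31.0, 44.0], 0.56)]
wash_bottle [([206.0, 182.0, 32.0, 60.0], 0.75)]
top [[481.5, 0.0, 276.9], [0.0, 481.5, 203.4], [0.0, 0.0, 1.0]] [0.496 0.1   1.328] [[0.027, -0.997, 0.065], [-1.0, -0.028, -0.007], [0.009, -0.065, -0.998]]
centrifuge [([278.0, 216.0, 89.0, 104.0], 0.69)]
start_top []
pulse_top []
lid_edge [([277.0, 182.0, 79.0, 37.0], 0.98)]
lid [([275.0, 183.0, 82.0, 30.0], 0.67)]
rotor [([279.0, 213.0, 41.0, 41.0], 0.65)]
seal [([277.0, 183.0, 79.0, 32.0], 0.51)]
tube_rack [([346.0, 193.0, 42.0, 34.0], 0.62)]
jar [([278.0, 212.0, 38.0, 38.0], 0.69), ([221.0, 249.0, 23.0, 26.0], 0.68)]
wash_bottle [([318.0, 127.0, 29.0, 35.0], 0.93)]
1.1 [0.18349836 0.5449432  0.2393038 ] [[-9.47731611e-01  3.19068635e-01  1.78396417e-05]
 [ 3.19068635e-01  9.47731611e-01  1.10473896e-05]
 [-1.33823168e-05  1.61620305e-05 -1.00000000e+00]]
```

View pics/side0.png

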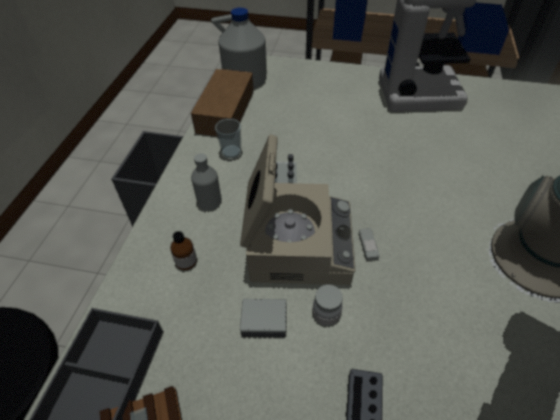

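View pics/top0.png

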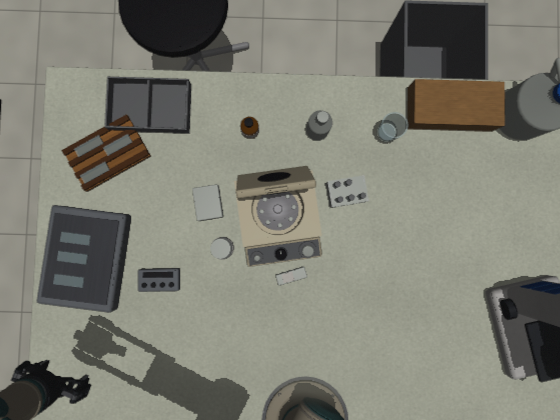

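The side view shows the centrifuge at about (298,211) with its lid near upright. In the top view the rotor is at (278,211), pulse at about (255,258), knob (281,254) and start (308,251). I'll enlarge both for a pose fit.

```bash
python3 - <<'E'
import cv2,numpy as np
t=cv2.imread("pics/top0.png")[160:275,225:335]; s=cv2.imread("pics/side0.png")[130:290,235:385]
t=cv2.resize(t,None,fx=5,fy=5,interpolation=cv2.INTER_CUBIC);cv2.imwrite("pics/tc.png",t)
s=cv2.resize(s,None,fx=3.75,fy=3.75,interpolation=cv2.INTER_CUBIC);cv2.imwrite("pics/sc.png",s)
E
```

```text
(no output)
```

View pics/tc.png

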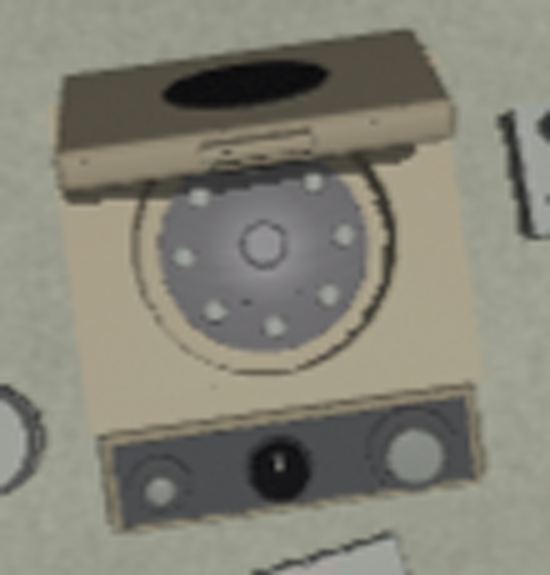

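View pics/sc.png

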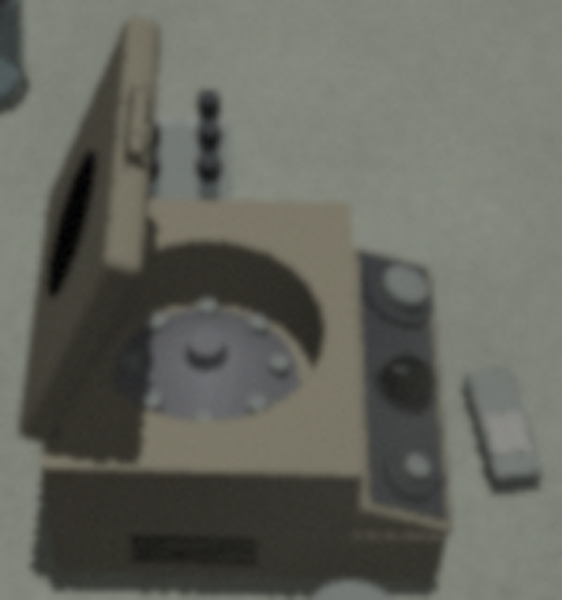

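The crops show the lid leaning inwards at roughly 70°, outer face (dark oval) towards the back. Lid outer corners in the top crop are (60,152) and (452,100); start is at (415,455) and pulse at (160,490). Now the fit.

```bash
cat >h.py <<'E'
from workcell import ctrl
import numpy as np
from scipy.optimize import least_squares
C={c:ctrl.calibration(c) for c in("top","side")}
def proj(c,P):
    k=C[c];p=np.asarray(k["orientation"]).T@(np.asarray(P)-k["origin"]);q=np.asarray(k["K"])@p;return q[:2]/q[2]
def W(q,p):
    c,s=np.cos(q[2]),np.sin(q[2]);return np.array([q[0]+c*p[0]-s*p[1],q[1]+s*p[0]+c*p[1],p[2]])
def L(t,d,y,z): # lid pt, d from hinge, z out
    return [.105-d*np.cos(t)+z*np.sin(t),y,.118+d*np.sin(t)+z*np.cos(t)]
E
python3 - <<'E'
from h import *
T=lambda a,b:np.array([225+(a+.5)/5-.5,160+(b+.5)/5-.5]); S=lambda a,b:np.array([235+(a+.5)/3.75-.5,130+(b+.5)/3.75-.5])
def obs(q):
    t=q[3];xb,zb=q[4:6];zp=q[6]
    st=[xb,q[7],zb];pu=[xb,q[7]+.132,zp]
    return [("top",st,T(415,455)),("top",pu,T(160,490)),("side",st,S(405,284)),("side",pu,S(418,465)),
    ("top",[.026,0,.103],T(264,245)),("side",[.026,0,.106],S(206,348)),
    ("top",L(t,.15,.09,.02),T(60,152)),("top",L(t,.15,-.09,.02),T(452,100)),
    ("top",L(t,.15,.09,0),T(68,190)),("top",L(t,.15,-.09,0),T(455,136)),
    ("side",L(t,.15,.09,.02),S(105,263)),("side",L(t,.15,-.09,.02),S(127,20)),
    ("side",L(t,.15,.09,0),S(142,270)),("side",L(t,.15,-.09,0),S(158,25)),
    ("side",[-.11,.1,0],S(433,590)),("side",[.11,.1,.115],S(43,462))]
f=lambda q:np.ravel([proj(c,W(q,p))-o for c,p,o in obs(q)])
r=least_squares(f,[.47,.1,.1,1.2,-.08,.1,.1,-.066],loss="soft_l1");q=r.x
print(np.round(q,4));print(np.round(f(q).reshape(-1,2),1).tolist())
np.save("q.npy",q)
print("start",W(q,[q[4],q[7],q[5]]),"edge",W(q,L(q[3],.15,0,.02)),"hinge",W(q,[.105,0,.118]))
E
```

```text
[ 0.5373  0.0848  0.1708  1.2102 -0.092   0.0852  0.0839 -0.0612]
[[-0.1, 0.6], [0.1, 0.9], [-0.6, -0.1], [-0.6, -0.0], [0.1, 0.2], [-0.5, -3.3], [-1.5, 0.6], [0.4, -0.5], [-1.7, 1.6], [0.8, 1.0], [-1.0, -0.8], [-0.8, -2.7], [0.2, 0.4], [0.4, -1.1], [0.6, 0.4], [-1.1, 1.4]]
start [0.45698359 0.00884002 0.08520826] edge [0.60702936 0.09684507 0.26541048] hinge [0.64073931 0.1026579  0.118     ]
```

Request:
{"op": "carry_out", "data": {
  "turn": [
    [0,0,-7.1],
    [0,0,-7.1],
    [0,0,-7.1],
    [0,0,-7.1],
    [0,0,0],
    [0,0,0],
    [0,0,0],
    [0,0,0],
    [0,0,0],
    [0,0,0]
  ],
  "offset": [
    [0,0,-24],
    [0,0,-24],
    [0,0,-24],
    [0,0,-24],
    [-20,-26,0],
    [-20,-26,0],
    [-20,-26,0],
    [-20,-26,0],
    [-20,-26,0],
    [-20,-26,0]
  ],
  "claw": [0,0,0,0,0,0,0,0,0,0]
}}

```text
clock: 2.1
ee_pos: [0.3291, 0.4106, 0.3354]
tcp_rot: [[-0.985, -0.17, 0.0], [-0.17, 0.985, 0.0], [-0.0, 0.0, -1.0]]
wrist_force: [0.5, 0.3, 0.3]
grip_width: -0.0002
grip_force: 0.0
```

Request:
{"op": "carry_out", "data": {
  "turn": [
    [0,0,0],
    [0,0,0],
    [0,0,0],
    [0,0,0],
    [0,0,0],
    [0,0,0],
    [0,0,0],
    [0,0,0],
    [0,0,0],
    [0,0,0]
  ],
  "offset": [
    [-20,-26,0],
    [-20,-26,0],
    [-20,-26,0],
    [-20,-26,0],
    [-20,-26,0],
    [-20,-26,0],
    [-20,-26,0],
    [-20,-26,0],
    [-20,-26,0],
    [-20,-26,0]
  ],
  "claw": [0,0,0,0,0,0,0,0,0,0]
}}

```text
clock: 3.1
ee_pos: [0.5705, 0.1884, 0.3353]
tcp_rot: [[-0.985, -0.17, 0.0], [-0.17, 0.985, 0.0], [-0.0, 0.0, -1.0]]
wrist_force: [-0.0, 0.8, -1.3]
grip_width: -0.0002
grip_force: 0.0
```

```bash
cat >>h.py <<'E'
def st():
    s=ctrl.sense();q=np.load("q.npy");d=np.array(s["ee_pos"])-[q[0],q[1],0];c,n=np.cos(q[2]),np.sin(q[2])
    print("t",round(s["clock"],2),"cfg-frame",np.round([c*d[0]+n*d[1],-n*d[0]+c*d[1],d[2]],4),"F",np.round(s["wrist_force"],1),"w",s["grip_width"],np.round(s["tcp_rot"],2).tolist())
E
python3 - <<'E'
from h import *
import cv2
st()
a,b=ctrl.grab_frame("side"),ctrl.grab_frame("top")
cv2.imwrite("pics/b.png",cv2.resize(np.hstack([a[90:300,180:400],b[110:320,180:400]]),None,fx=1.8,fy=1.8))
E
```

```text
t 3.1 cfg-frame [0.0503 0.0965 0.3353] F [-0.   0.8 -1.3] w -0.00020052924082020838 [[-0.99, -0.17, 0.0], [-0.17, 0.99, 0.0], [-0.0, 0.0, -1.0]]
```

View pics/b.png

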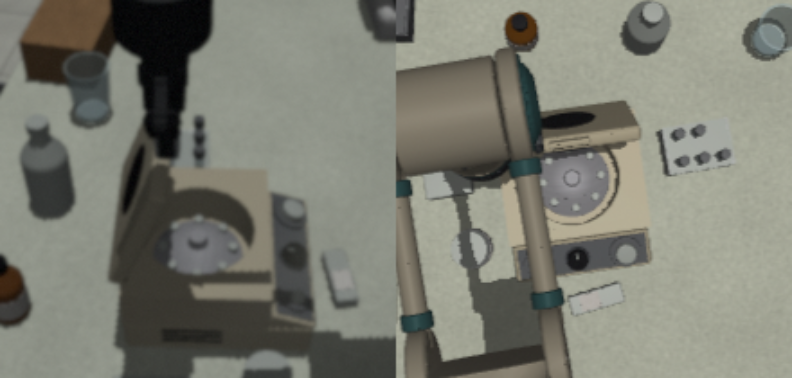

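The gripper is above and left of the lid at height 0.335, with nothing disturbed. I'll go on to behind the lid and then down.

Request:
{"op": "carry_out", "data": {
  "turn": [
    [0,0,0],
    [0,0,0],
    [0,0,0],
    [0,0,0],
    [0,0,0],
    [0,0,0],
    [0,0,0],
    [0,0,0],
    [0,0,0],
    [0,0,0]
  ],
  "offset": [
    [-15,-19,0],
    [-15,-19,0],
    [-15,-19,0],
    [-15,-20,0],
    [-15,-19,0],
    [0,0,20],
    [0,0,20],
    [0,0,20],
    [0,0,20],
    [0,0,5]
  ],
  "claw": [0,0,0,0,0,0,0,0,0,0]
}}

```text
clock: 4.2
ee_pos: [0.658, 0.1081, 0.2477]
tcp_rot: [[-0.985, -0.17, -0.005], [-0.17, 0.985, 0.0], [0.005, 0.001, -1.0]]
wrist_force: [-0.4, -0.3, -0.8]
grip_width: 0.0001
grip_force: 0.0
```

```bash
python3 - <<'E'
from h import *
import cv2
st()
q=np.load("q.npy")
a,b=ctrl.grab_frame("side"),ctrl.grab_frame("top")
cv2.imwrite("pics/c.png",cv2.resize(np.hstack([a[90:300,180:400],b[110:320,180:400]]),None,fx=1.8,fy=1.8))
# arc path for tip corner: d=.125, tip half 11mm, tip 8mm ahead
prev=None
for t in np.arange(1.21,-.06,-.08):
    p=L(t,.125,0,.02); P=np.array([p[0]+.011*(t>-1),p[2]+.008])*1000
    print(round(t,2),np.round(P,1),None if prev is None else np.round([-(P-prev)[0],-(P-prev)[1]],1));prev=P
E
```

```text
t 4.2 cfg-frame [0.123  0.0025 0.2477] F [-0.4 -0.3 -0.8] w 5.9652699087273785e-05 [[-0.99, -0.17, -0.01], [-0.17, 0.99, 0.0], [0.01, 0.0, -1.0]]
1.21 [ 90.6 250. ] None
1.13 [ 80.8 247.6] [9.8 2.4]
1.05 [ 71.2 244.4] [9.6 3.2]
0.97 [ 61.8 240.4] [9.3 4. ]
0.89 [ 52.9 235.7] [9.  4.7]
0.81 [ 44.3 230.3] [8.6 5.4]
0.73 [ 36.2 224.3] [8.1 6.1]
0.65 [ 28.6 217.6] [7.6 6.7]
0.57 [ 21.6 210.3] [7.  7.3]
0.49 [ 15.1 202.5] [6.4 7.8]
0.41 [  9.3 194.2] [5.8 8.3]
0.33 [  4.2 185.4] [5.1 8.7]
0.25 [ -0.2 176.3] [4.4 9.1]
0.17 [ -3.8 166.9] [3.6 9.4]
0.09 [ -6.7 157.2] [2.9 9.7]
0.01 [ -8.8 147.2] [2.1 9.9]
```

View pics/c.png

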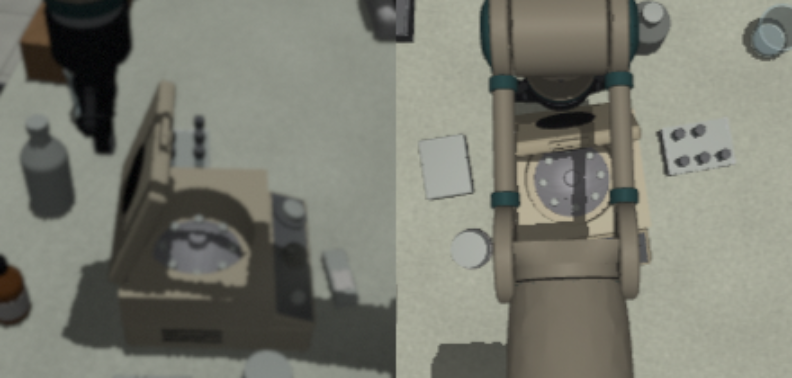

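Request:
{"op": "carry_out", "data": {
  "turn": [
    [0,0,0],
    [0,0,0],
    [0,0,0],
    [0,0,0],
    [0,0,0],
    [0,0,0],
    [0,0,0],
    [0,0,0]
  ],
  "offset": [
    [8,0,0],
    [8,0,0],
    [8,0,0],
    [6,0,0],
    [5,0,1],
    [5,0,1],
    [5,0,1.5],
    [5,0,1.5]
  ],
  "claw": [0,0,0,0,0,0,0,0]
}}

```text
clock: 5.1
ee_pos: [0.6108, 0.0991, 0.2458]
tcp_rot: [[-0.985, -0.17, 0.002], [-0.17, 0.985, 0.0], [-0.002, -0.0, -1.0]]
wrist_force: [0.8, 0.1, 1.6]
grip_width: -0.0001
grip_force: 1.3
```

```bash
python3 -c "
from h import *
st()"
```

```text
t 5.1 cfg-frame [0.0749 0.0016 0.2458] F [0.8 0.1 1.6] w -0.0001462247455063222 [[-0.99, -0.17, 0.0], [-0.17, 0.99, 0.0], [-0.0, -0.0, -1.0]]
```

Request:
{"op": "carry_out", "data": {
  "turn": [
    [0,0,0],
    [0,0,0],
    [0,0,0],
    [0,0,0],
    [0,0,0],
    [0,0,0],
    [0,0,0],
    [0,0,0],
    [0,0,0],
    [0,0,0]
  ],
  "offset": [
    [6,0,2],
    [6,0,2.3],
    [6,0,2.6],
    [5.6,0,2.9],
    [5.5,0,3.2],
    [5.3,0,3.4],
    [5,0,3.7],
    [5,0,4],
    [4.7,0,4.2],
    [4.5,0,4.5]
  ],
  "claw": [0,0,0,0,0,0,0,0,0,0]
}}

```text
clock: 6.1
ee_pos: [0.5573, 0.0899, 0.2122]
tcp_rot: [[-0.985, -0.17, 0.0], [-0.17, 0.985, 0.0], [-0.0, 0.0, -1.0]]
wrist_force: [2.5, 0.4, 0.8]
grip_width: 0.0006
grip_force: 0.8
```

```bash
python3 - <<'E'
from h import *
import cv2
st()
a=ctrl.grab_frame("side")
cv2.imwrite("pics/d.png",cv2.resize(a[90:300,180:400],None,fx=2.4,fy=2.4))
E
```

```text
t 6.1 cfg-frame [0.0206 0.0016 0.2122] F [2.5 0.4 0.8] w 0.0006146629243517266 [[-0.99, -0.17, 0.0], [-0.17, 0.99, 0.0], [-0.0, 0.0, -1.0]]
```

View pics/d.png

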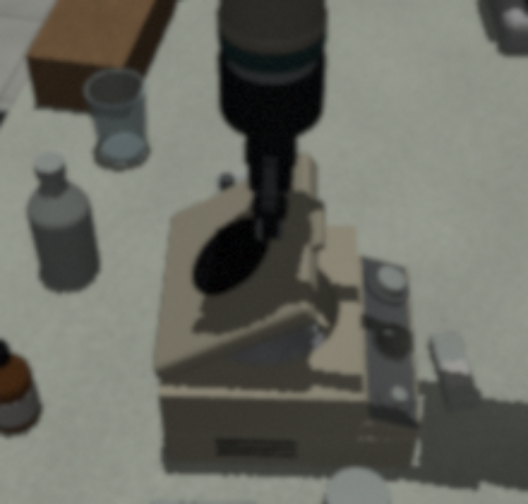

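The lid is being pushed well on its outer face near the front edge and is about half shut (tip at 265,235). I'll continue along the arc.

Request:
{"op": "carry_out", "data": {
  "turn": [
    [0,0,0],
    [0,0,0],
    [0,0,0],
    [0,0,0],
    [0,0,0],
    [0,0,0],
    [0,0,0],
    [0,0,0],
    [0,0,0],
    [0,0,0]
  ],
  "offset": [
    [4.2,0,4.7],
    [4,0,4.9],
    [3.8,0,5],
    [3.5,0,5.2],
    [3.3,0,5.4],
    [3,0,5.5],
    [2.8,0,5.7],
    [2.5,0,5.8],
    [2.2,0,5.9],
    [1,0,4]
  ],
  "claw": [0,0,0,0,0,0,0,0,0,0]
}}

```text
clock: 7.15
ee_pos: [0.5273, 0.0847, 0.1597]
tcp_rot: [[-0.985, -0.17, -0.001], [-0.17, 0.985, -0.0], [0.001, -0.0, -1.0]]
wrist_force: [0.1, 0.6, 1.9]
grip_width: 0.0001
grip_force: 0.8
```

Request:
{"op": "carry_out", "data": {
  "turn": [
    [0,0,0],
    [0,0,0],
    [0,0,0]
  ],
  "offset": [
    [1,0,4],
    [1,0,4],
    [0,0,2]
  ],
  "claw": [0,0,0]
}}

```text
clock: 7.45
ee_pos: [0.5251, 0.0843, 0.1499]
tcp_rot: [[-0.985, -0.17, -0.002], [-0.17, 0.985, -0.0], [0.002, 0.0, -1.0]]
wrist_force: [-1.5, 0.4, 1.6]
grip_width: -0.0003
grip_force: 0.8
```

```bash
python3 -c "
from h import *
st()"
```

```text
t 7.45 cfg-frame [-0.0121  0.0016  0.1499] F [-1.5  0.4  1.6] w -0.00025819908263347214 [[-0.99, -0.17, -0.0], [-0.17, 0.99, -0.0], [0.0, 0.0, -1.0]]
```

Expected height when shut is about 0.146. Pressing down gently until the force rises.

Request:
{"op": "carry_out", "data": {
  "turn": [
    [0,0,0],
    [0,0,0],
    [0,0,0]
  ],
  "offset": [
    [0,0,1.5],
    [0,0,1.5],
    [0,0,0]
  ],
  "claw": [0,0,0]
}}

```text
clock: 7.75
ee_pos: [0.5258, 0.0845, 0.1472]
tcp_rot: [[-0.985, -0.17, -0.0], [-0.17, 0.985, 0.0], [0.0, 0.0, -1.0]]
wrist_force: [0.0, -0.3, 0.1]
grip_width: -0.0001
grip_force: 0.0
```

Request:
{"op": "carry_out", "data": {
  "turn": [
    [0,0,0],
    [0,0,0],
    [0,0,0]
  ],
  "offset": [
    [0,0,1.5],
    [0,0,1],
    [0,0,0]
  ],
  "claw": [0,0,0]
}}

```text
clock: 8.05
ee_pos: [0.5261, 0.0845, 0.146]
tcp_rot: [[-0.985, -0.17, 0.001], [-0.17, 0.985, 0.0], [-0.001, -0.0, -1.0]]
wrist_force: [-2.6, -1.3, 6.2]
grip_width: -0.0002
grip_force: 3.5
```

Request:
{"op": "carry_out", "data": {
  "turn": [
    [0,0,0],
    [0,0,0],
    [0,0,0],
    [0,0,0]
  ],
  "offset": [
    [0,0,1],
    [0,0,1],
    [0,0,0],
    [0,0,0]
  ],
  "claw": [0,0,0,0]
}}

```text
clock: 8.45
ee_pos: [0.5261, 0.0845, 0.1458]
tcp_rot: [[-0.985, -0.17, 0.002], [-0.17, 0.985, 0.0], [-0.002, -0.0, -1.0]]
wrist_force: [-5.7, -0.0, 18.5]
grip_width: -0.0
grip_force: 8.8
```

Request:
{"op": "carry_out", "data": {
  "turn": [
    [0,0,0],
    [0,0,0],
    [0,0,0],
    [0,0,0],
    [0,0,0],
    [0,0,0],
    [0,0,0],
    [0,-6.7,0],
    [0,-6.7,0],
    [0,-6.65,0]
  ],
  "offset": [
    [0,0,-5],
    [0,0,-15],
    [0,0,-20],
    [23,-15,0],
    [23,-16,0],
    [23,-16,0],
    [23,-16,0],
    [0,0,0],
    [0,0,0],
    [0,0,0]
  ],
  "claw": [0,0,0,0,0,0,0,0,0,0]
}}

```text
clock: 9.45
ee_pos: [0.4465, 0.0064, 0.1835]
tcp_rot: [[-0.924, -0.17, 0.344], [-0.159, 0.986, 0.058], [-0.348, -0.001, -0.937]]
wrist_force: [0.3, 1.3, -0.2]
grip_width: 0.0
grip_force: 0.0
```

```bash
python3 - <<'E'
from h import *
import cv2
st()
a,b=ctrl.grab_frame("side"),ctrl.grab_frame("top")
for n in("start_top","pulse_top"):
    print([(np.round(d["bbox"],1).tolist(),round(d["confidence"],2)) for d in ctrl.spot_in("side",n)[:2]])
q=np.load("q.npy"); print("pred",proj("side",W(q,[q[4],q[7],q[5]])),[proj("side",W(q,L(0,.15,y,.02))) for y in(-.09,.09)])
s=a[130:290,235:385];cv2.imwrite("pics/e.png",cv2.resize(s,None,fx=3.75,fy=3.75,interpolation=cv2.INTER_CUBIC))
E
```

```text
t 9.45 cfg-frame [-0.1028 -0.0618  0.1835] F [ 0.3  1.3 -0.2] w 3.3092013901986205e-05 [[-0.92, -0.17, 0.34], [-0.16, 0.99, 0.06], [-0.35, -0.0, -0.94]]
[]
[([347.3, 254.2, 10.6, 10.0], 0.5)]
pred [342.06884775 205.31043412] [array([322.27756668, 179.1988966 ]), array([324.6076357 , 244.91847061])]
```

View pics/e.png

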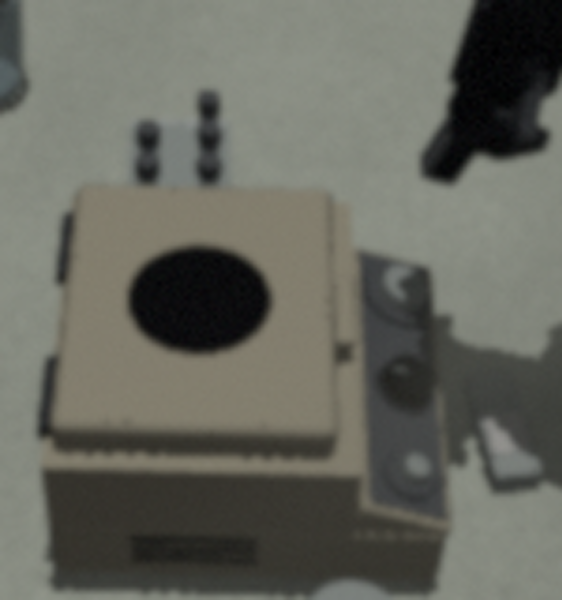

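The lid lies flat and shut, and the centrifuge has not moved (start button still at 405,284). The fingers are clear of it at the upper right. Approaching the start button along its normal.

Request:
{"op": "carry_out", "data": {
  "turn": [
    [0,0,0],
    [0,0,0],
    [0,0,0],
    [0,0,0],
    [0,0,0],
    [0,0,0]
  ],
  "offset": [
    [8,0,10],
    [8,0,15],
    [8,0,15],
    [0,0,15],
    [0,0,15],
    [0,0,4]
  ],
  "claw": [0,0,0,0,0,0]
}}

```text
clock: 10.25
ee_pos: [0.4508, 0.0074, 0.1043]
tcp_rot: [[-0.926, -0.171, 0.336], [-0.161, 0.985, 0.059], [-0.341, 0.001, -0.94]]
wrist_force: [-0.1, -0.8, 0.5]
grip_width: -0.0
grip_force: 0.0
```

```bash
python3 - <<'E'
from h import *
import cv2
st()
a,b=ctrl.grab_frame("side"),ctrl.grab_frame("top")
q=np.load("q.npy");n=np.array([-.343,0,.94]);s=np.array([q[4],q[7],q[5]])
S=ctrl.sense();tip=np.array(S["ee_pos"])+.008*np.array(S["tcp_rot"])[:,2];print(tip,proj("side",tip))
s=a[170:250,300:400];cv2.imwrite("pics/f.png",cv2.resize(s,None,fx=6,fy=6,interpolation=cv2.INTER_CUBIC))
E
```

```text
t 10.25 cfg-frame [-0.0984 -0.0616  0.1043] F [-0.1 -0.8  0.5] w -1.5027452499437412e-05 [[-0.93, -0.17, 0.34], [-0.16, 0.99, 0.06], [-0.34, 0.0, -0.94]]
[0.45296663 0.0078112  0.09739598] [344.44182687 201.59320161]
```

View pics/f.png

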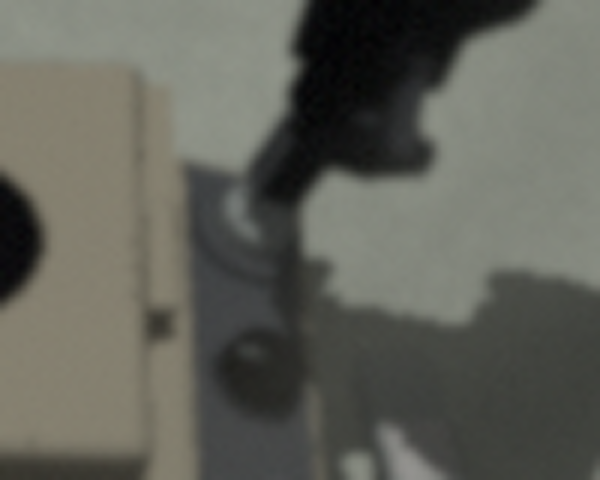

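The fingertip (crop 275,200) is right above the start cap (255,225), about 12 mm off it. Creeping in.

Request:
{"op": "carry_out", "data": {
  "turn": [
    [0,0,0],
    [0,0,0],
    [0,0,0],
    [0,0,0],
    [0,0,0]
  ],
  "offset": [
    [0,0,4],
    [0,0,4],
    [0,0,4],
    [0,0,3],
    [0,0,0]
  ],
  "claw": [0,0,0,0,0]
}}

```text
clock: 10.85
ee_pos: [0.4542, 0.008, 0.0912]
tcp_rot: [[-0.925, -0.17, 0.339], [-0.159, 0.985, 0.058], [-0.344, -0.0, -0.939]]
wrist_force: [-0.6, -0.0, 2.6]
grip_width: 0.0
grip_force: 1.3
```

Request:
{"op": "carry_out", "data": {
  "turn": [
    [0,0,0],
    [0,0,0],
    [0,0,0]
  ],
  "offset": [
    [0,0,2],
    [0,0,1.5],
    [0,0,0]
  ],
  "claw": [0,0,0]
}}

```text
clock: 11.15
ee_pos: [0.4553, 0.0082, 0.0882]
tcp_rot: [[-0.925, -0.17, 0.339], [-0.16, 0.985, 0.058], [-0.344, -0.0, -0.939]]
wrist_force: [-3.0, -0.4, 7.0]
grip_width: 0.0
grip_force: 3.4
```

Request:
{"op": "carry_out", "data": {
  "turn": [
    [0,0,0],
    [0,0,0],
    [0,0,0]
  ],
  "offset": [
    [0,0,1.5],
    [0,0,0],
    [0,0,0]
  ],
  "claw": [0,0,0]
}}

```text
clock: 11.45
ee_pos: [0.4555, 0.0083, 0.0879]
tcp_rot: [[-0.925, -0.171, 0.34], [-0.161, 0.985, 0.058], [-0.345, -0.001, -0.939]]
wrist_force: [-11.1, -2.3, 22.3]
grip_width: -0.0
grip_force: 12.4
```

Request:
{"op": "carry_out", "data": {
  "turn": [
    [0,0,0],
    [0,0,0],
    [0,0,0],
    [0,0,0],
    [0,0,0],
    [0,0,0],
    [0,0,0]
  ],
  "offset": [
    [0,0,-4],
    [0,0,-10],
    [0,0,-20],
    [0,0,-30],
    [0,0,-30],
    [0,0,-20],
    [0,0,0]
  ],
  "claw": [0,0,0,0,0,0,0]
}}

```text
clock: 12.15
ee_pos: [0.4178, 0.0012, 0.1959]
tcp_rot: [[-0.924, -0.17, 0.343], [-0.16, 0.986, 0.057], [-0.347, -0.002, -0.938]]
wrist_force: [0.6, -0.4, -0.4]
grip_width: 0.0
grip_force: 0.0
```

```bash
python3 - <<'E'
from h import *
import cv2
st()
a,b=ctrl.grab_frame("side"),ctrl.grab_frame("top")
cv2.imwrite("pics/g.png",np.hstack([a[90:350,150:420],b[100:360,130:400]]))
E
```

```text
t 12.15 cfg-frame [-0.1319 -0.0621  0.1959] F [ 0.6 -0.4 -0.4] w 3.2696070657299286e-05 [[-0.92, -0.17, 0.34], [-0.16, 0.99, 0.06], [-0.35, -0.0, -0.94]]
```

View pics/g.png

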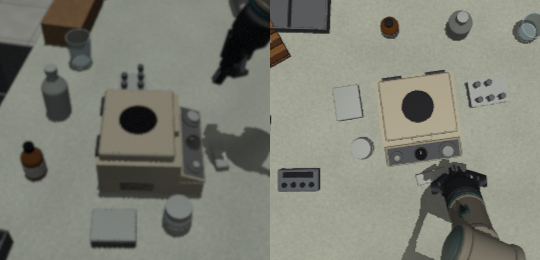

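The lid is shut, the start button is out again, the other items are in place and the arm is clear. Handing in.

```bash
python3 -c "
from workcell import ctrl
print(ctrl.hand_in())"
```

```text
the job is handed in; nothing more can be done
None
```

I pushed the lid shut gently from its outside, then pressed the start button to its stop and released it. I handed the job in at about 12 s; the final pictures show the centrifuge and the other items in place, and no verdict came back.

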